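# Crank the bench clamp shut on a boot last

### The job

Clamp the boot last in the bench clamp: take hold of the loose sleeve of the crank, turn the crank clockwise (seen looking onto the crank face) until you feel the padded jaw press the last firmly against the fixed jaw, then stop without forcing it, let go and draw clear. Drive the crank only by its sleeve and stay in contact with the sleeve while it moves; do not touch the last or the fixed jaw, keep the last upright, and leave the things standing around where they are.

Things in the scene. Friction and masses are not known exactly. Their poses are not given: they have to be found in the camera images.
- clamp: Fixed bench clamp: steel bed 440 x 150 x 12 mm, grey gear housing at the crank end; housing and jaws at most 100 mm high. Origin on the table under the crank centre; x runs along the bed from the crank past the moving jaw to the fixed jaw, z up. The crank axis leans 35 degrees from vertical towards -x: its outward direction in this frame is (-0.574, 0, 0.819).
- hub (a point): Crank centre: on the crank axis in the mid plane of the crank arm, 155 mm above the table. The steel arm is 8 mm thick, the hub 30 mm across and 9 mm proud of the mid plane. Behind it is a grey gearbox drum of 43 mm radius along the axis, its face 8 mm below the mid plane. Friction holds the clamp up to about 65 N when let go. From the start to the clamped state it takes 1.3 to 2.7 turns.
- sleeve: Wooden crank sleeve, 25 mm in diameter (20 mm at its ends), 62 mm long, spinning freely on its pin. Origin at its middle, z outward along it, parallel to the crank axis; 55 mm from that axis and 38 mm outward of the hub point. A 4 mm pin end stands beyond it. Start angle arbitrary. Moving it against friction takes 7 to 8 N along its circle while the jaw is free; standing still the push falls to within about 2 N of zero, once clamped it stays.
- fixed_face (a point): Centre of the clamping face (130 x 50 mm) of the fixed jaw, 340 mm along the clamp's x from its origin.
- fixed_jaw: Fixed jaw at the far end of the bed; frame as the clamp's. Opposite, the moving jaw (no pose given) has a sprung plywood pad: cranking moves it 6 mm per radian along the clamp's +x. Once the last is clamped, its springs (6 N/mm over 12 mm, then solid) raise the force along the sleeve's circle by 4 N per radian. Springs half squeezed (4 N) is firm; over 150 N on the last (23 N at the sleeve) is too much.
- last: Green plastic boot last, 84 x 230 x 139 mm, 0.4 to 0.8 kg, standing loose on the bed between the jaws with its length across the bed. Origin under its middle on the bed, z up, x (its 84 mm width) along the bed, pointing to the crank; its curved sole lets it lean up to 0.15 rad. Cranking slides it up to about 30 mm against the fixed jaw.
- tack_jar: Bystander: glass jar with a brass-coloured lid, 54 x 54 x 74 mm, origin at the centre of its foot.
- spool: Bystander: wooden spool of blue thread, 43 x 43 x 63 mm, origin at the centre of its foot.
- dye: Bystander: small tan bottle with a black cap, 36 x 36 x 66 mm, origin at the centre of its foot.
Mind the look-alikes: they are no part of the job. What is shaped like the last but brown is not meant.

How it is judged:
On the way, in this order (a step that is already met when the one before it is completed fails the run):
1. the sleeve is held in the fingers (contact force between the fingers and sleeve above 1 N), for 0.2 s.
2. with the sleeve still in the fingers, the last is pressed on the fixed jaw with more than 12 N (contact force between the fingers and sleeve above 0.5 N and contact force between fixed_jaw and last above 12 N), for 0.1 s.
At the end, for the whole second after the job is handed in: The last is clamped: it is pressed on the fixed jaw with more than 12 N, it stands upright (within 0.3 rad; its curved sole makes it lean up to about 0.15 by itself) and at rest, and so does the crank (contact force between fixed_jaw and last above 12 N and angle between last's own z axis and vertical below 0.3 rad and linear speed of each of last, sleeve below 0.01 m/s); the robot touches nothing.
It fails at once if the crank moves (sleeve over 0.08 m/s) while the fingers do not touch the sleeve (linear speed of sleeve above 0.08 m/s and contact force between the fingers and sleeve below 0.1 N).
It fails at once if the last is squeezed with more than 150 N (contact force between fixed_jaw and last above 150 N).
It fails at once if the robot touches the last or the fixed jaw (contact force between any of the fingers, the arm and last above 2 N or contact force between any of the fingers, the arm and fixed_jaw above 2 N).
It fails at once if the last tips over (angle between last's own z axis and vertical above 0.45 rad).
It fails at once if a bystander is moved more than 20 mm (distance of any of tack_jar, spool, dye from where it was at the start of the episode above 0.02 m).
It also fails if it takes over 61 s, if anything falls off the work surface, if the arm or the gripper's body presses on something with over 40 N, if the wrist force passes 120 N, or if a joint passes its speed limit or range.

### The arm

A 7-joint arm with a two-finger parallel gripper is mounted at the origin on the work surface; the furniture and walls round the work are solid. World frame = base frame: x ahead of the robot, y to its left, z up, the work surface at z = 0. Lengths are in m, angles in rad, forces in N, time in s.
With the tool pointing down it reaches from about 0.425 to 0.875 m from the base axis. Payload 4.7 kg.
Tool frame: the origin (TCP) lies midway between the tips of the shut fingers; the grasp point (between the pads) lies 19 mm behind it; x points along the fingers, y is the direction in which the jaws open and shut, and the axes are right-handed (so a half turn about x gives the same grasp; the last joint's range is limited). The gripper opens to 87 mm and grips with 3 to 60 N. Pads are 19 mm wide; open, the fingers measure 117 mm over their backs; the gripper's body (75 mm by 190 mm) begins 51 mm behind the grasp point.
Start: joints at [1.213, 0.321, -0.07, 1.45, 0.023, 1.371, -0.057], TCP at [0.236, -0.606, 0.223] pointing down, gripper open.
Joint ranges: [-2.86, 2.86], [-0.3, 2.09], [-1.38, 1.24], [0.06, 2.45], [-1.56, 4.7], [0.09, 2.05], [-2.69, 2.69]. Speed limits (rad/s): [2.57, 2.57, 3.14, 3.14, 3.14, 3.14, 3.14].

### API

Orientations are given as a rotation vector (axis times angle).
In Python, from bench import ctrl gives the robot as it stands. The module is installed in compiled form; this text tells all that it offers.
- The arm moves only by the shell command python3 -m jog 'ROWS' [FORCE]. ROWS is JSON, a list of rows, each an object with "rot": the turn, a rotation vector about the tool's x, y, z in units of 5 degrees (1.0 is 5 degrees), a list of three; "travel": the shift along the tool's x, y, z in units of 0.3 m (1.0 is 0.3 m), a list of three; "jaw": the closure, from -1 (fully open) to 1 (shut), so that 0 is half open. In form: [{"rot": [ax, ay, az], "travel": [tx, ty, tz], "jaw": jaw}, ...]. A call has 1 to 8 rows; each row shifts and turns the commanded pose from where the row before left it, along the tool's axes as they then stand; what a row does not reach is not made up. A row lasts 1/10 s, in which the tool goes at most 50 mm and 8.59 degrees, less where a joint would pass 70% of its speed; a pose out of reach is approached as far as the arm can. A call with a number of a shift or a turn outside -1 to 1 is refused whole. A call with a gripper value outside its range is refused whole. The fingers move at their own pace and stop on an object; FORCE is the grip in N (left out, the last holds). Time passes only in rows, so rows that do not move let the fingers close. It gives the time, the measured TCP pose, the force and the opening at its end, in the units of the state.
- ctrl.get_state(): the state, without advancing time (a new reading comes with each control period).
- ctrl.get_image(name): name is "scene" or "top" or "wrist"; returns the picture (480x640x3 uint8, red, green, blue); there is no depth.
- ctrl.camera_model(name): a dict with "mtx" (3x3 intrinsics, pixels), "extrinsics" (4x4, takes a point from world to camera coordinates); the wrist camera has in their place "hand_eye" (4x4, takes a point from camera to tool coordinates, whose origin is the TCP and whose axes are the tool frame's). Camera axes: x right, y up, looking along -z (the intrinsics and any distortion apply to the point x, -y, -z); pixel columns grow to the right and rows downward; lengths in m; the calibration is good to about 2 mm. A picture is of the moment at which its call begins: read the wrist's pose just before it. camera_model takes no time and is no camera call.
- ctrl.close_job(): hands the job in, once; it reports no verdict.
The state is a dict: "time": time; "joint_positions": joint angles; "qd": joint speeds; "joint_torque": joint torques, N m; "position": TCP position; "tool_rot": TCP orientation; "ft_force": force on the tool from outside, world axes, zero at the start; "torque": the same for the moment, N m; "grip_width": opening from 0.0 (shut) to 1.0 (fully open).
Only numpy, scipy, OpenCV 4.12 (cv2) and the standard library are available. Lean on these libraries where they do the work, as an engineer would, in place of code of your own. Each camera call takes 0.05 s, during which the arm holds its last target.

## Working session

There is one attempt and no reset: what is moved stays moved. The work goes in short steps, Python scripts to look and compute and a shell command to move; the robot and the scene stay as the last step left them, time stands still between calls to the robot, and variables do not carry over. Pictures are saved under pics/ and viewed, and the job is handed in when it is done.

```bash
mkdir -p pics; ls; python3 - <<'E'
from bench import ctrl
import cv2,numpy as np
np.set_printoptions(precision=4,suppress=True)
print(ctrl.get_state())
for n in ["scene","top","wrist"]:
    print(n,ctrl.camera_model(n))
    cv2.imwrite(f"pics/{n}0.png",ctrl.get_image(n)[:,:,::-1])
E
```

```text
pics
{'time': 0.0, 'joint_positions': array([ 1.2131,  0.3218, -0.0701,  1.4517,  0.0226,  1.3708, -0.0569]), 'qd': array([-0.0005, -0.0006, -0.0008, -0.0009,  0.0013, -0.001 ,  0.0012]), 'joint_torque': array([  0.0004, -49.1287,  -0.4036, -31.253 ,  -0.0639,   0.0438,
         0.0002]), 'position': array([ 0.2359, -0.6051,  0.2214]), 'tool_rot': array([ 2.0186,  0.3817, -2.0195]), 'ft_force': array([0.827 , 0.0847, 0.8029]), 'torque': array([-0.0259,  0.0498, -0.0511]), 'grip_width': 1.0025297537756566}
scene {'mtx': array([[499.4898,   0.    , 329.429 ],
       [  0.    , 499.4898, 240.1773],
       [  0.    ,   0.    ,   1.    ]]), 'extrinsics': array([[-0.7044, -0.7098,  0.0064,  0.335 ],
       [ 0.3135, -0.303 ,  0.9   , -0.3302],
       [-0.6368,  0.6359,  0.4359, -0.7727],
       [ 0.    ,  0.    ,  0.    ,  1.    ]])}
top {'mtx': array([[497.0698,   0.    , 311.6839],
       [  0.    , 497.0698, 237.9715],
       [  0.    ,   0.    ,   1.    ]]), 'extrinsics': array([[ 0.011 , -0.9994, -0.0314, -0.0777],
       [ 0.9961,  0.0082,  0.0876, -0.5515],
       [-0.0873, -0.0323,  0.9957, -1.1329],
       [ 0.    ,  0.    ,  0.    ,  1.    ]])}
wrist {'mtx': array([[365.7359,   0.    , 322.2507],
       [  0.    , 365.7359, 233.8016],
       [  0.    ,   0.    ,   1.    ]]), 'hand_eye': array([[-0.0011,  0.2876, -0.9577, -0.1629],
       [ 1.    ,  0.0007, -0.001 ,  0.0001],
       [ 0.0003, -0.9577, -0.2876, -0.0799],
       [ 0.    ,  0.    ,  0.    ,  1.    ]])}
```

View pics/scene0.png

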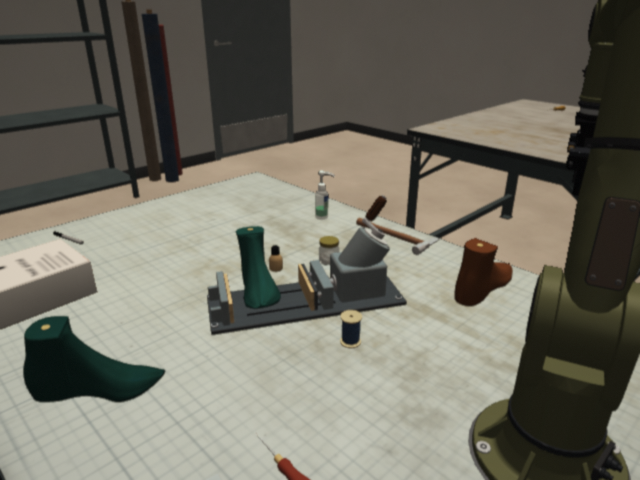

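View pics/top0.png

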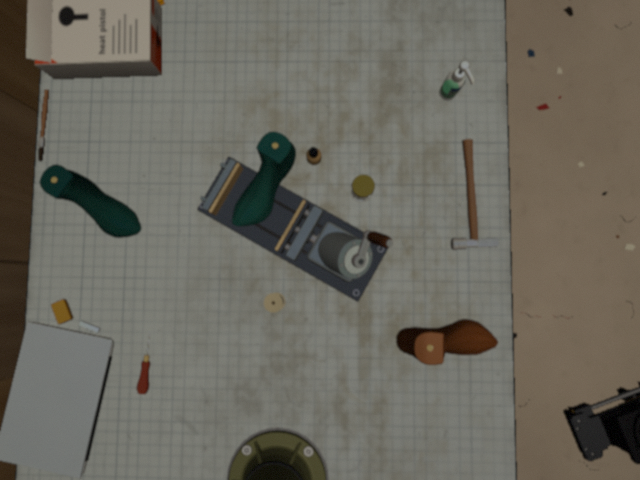

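View pics/wrist0.png

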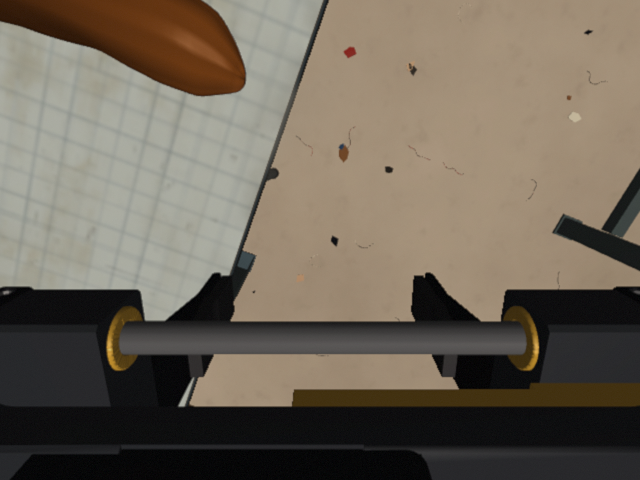

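```bash
python3 - <<'E'
import cv2
a=cv2.imread("pics/top0.png");cv2.imwrite("pics/top0c.png",cv2.resize(a[140:320,190:410],None,fx=3.6,fy=3.3,interpolation=cv2.INTER_CUBIC))
a=cv2.imread("pics/scene0.png");cv2.imwrite("pics/scene0c.png",cv2.resize(a[185:335,200:420],None,fx=3.6,fy=3.6,interpolation=cv2.INTER_CUBIC))
E
```

```text
(no output)
```

View pics/top0c.png

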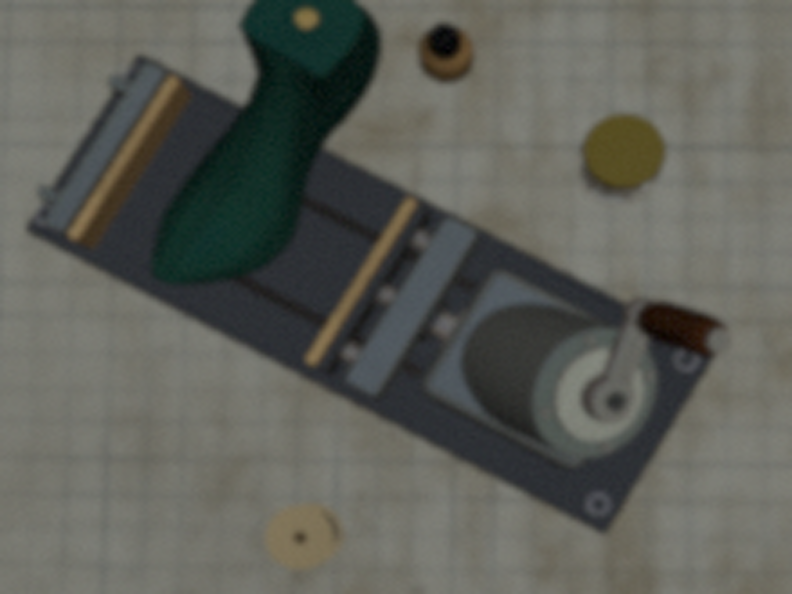

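View pics/scene0c.png

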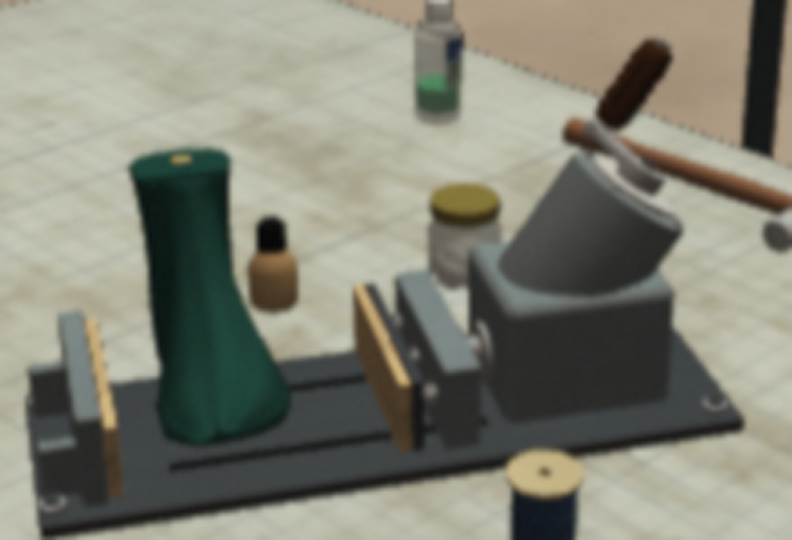

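```bash
cat > h.py <<'E'
import numpy as np
from scipy.spatial.transform import Rotation as R
from scipy.optimize import least_squares
np.set_printoptions(precision=4,suppress=True)
from bench import ctrl
def proj(c,P):
    P=np.atleast_2d(P); E=c["extrinsics"]; q=P@E[:3,:3].T+E[:3,3]; q=q*[1,-1,-1]
    u=q@c["mtx"].T; return u[:,:2]/u[:,2:]
A=np.array([-0.5736,0,0.8192])   # axis, clamp frame
E1=np.array([0.8192,0,0.5736]); E2=np.array([0,1.,0])  # E1 x E2 = ?
def sl(th,out=0.038,r=0.055): return np.array([0,0,.155])+A*out+r*(np.cos(th)*E1+np.sin(th)*E2)
def tow(p,P): return R.from_euler('z',p[2]).apply(P)+[p[0],p[1],0]
E
python3 - <<'E'
from h import *
T=ctrl.camera_model("top");S=ctrl.camera_model("scene")
print(np.cross(E1,E2))
def model(p):
    x0=p[4]
    bed=np.array([[x0,.075,.012],[x0+.44,.075,.012],[x0+.44,-.075,.012],[x0,-.075,.012]])
    # y sign resolved by order
    hub=np.array([0,0,.155])+A*.009
    pt=[*bed,hub,sl(p[3],.073),sl(p[3],.007)]
    ps=[hub,sl(p[3],.073),sl(p[3],.007), bed[0],bed[1]]
    return np.r_[proj(T,tow(p,np.array(pt))).ravel(),proj(S,tow(p,np.array(ps))).ravel()]
f=lambda c,o,s:[c[0]/s[0]+o[0],c[1]/s[1]+o[1]]
tp=[f(c,(190,140),(3.6,3.3)) for c in [(605,530),(30,230),(138,57),(712,355),(612,402),(722,342),(645,318)]]
sp=[f(c,(200,185),(3.6,3.6)) for c in [(653,182),(660,46),(605,118),(742,425),(42,533)]]
ob=np.r_[np.array(tp).ravel(),np.array(sp).ravel()]
best=None
for y in np.arange(0,6.3,.7):
  for t in np.arange(0,6.3,.7):
    r=least_squares(lambda p:model(p)-ob,[.55,-.15,y,t,-.06],loss='soft_l1')
    if best is None or r.cost<best.cost: best=r
p=best.x;print(best.cost,p,"\n",(model(p)-ob).reshape(-1,2))
np.save("p.npy",p)
print("origin",p[:2],"hub",tow(p,[0,0,.155]),"sleeve",tow(p,sl(p[3])),"axis",R.from_euler('z',p[2]).apply(A),"r",np.hypot(*p[:2]))
# bystanders
def ray(c,u,z):
    E=c["extrinsics"];d=np.linalg.inv(c["mtx"])@[*u,1];d=d*[1,-1,-1];o=-E[:3,:3].T@E[:3,3];w=E[:3,:3].T@d
    return o+w*(z-o[2])/w[2]
print("jar",ray(T,f((624,150),(190,140),(3.6,3.3)),.074),"spool",ray(T,f((303,538),(190,140),(3.6,3.3)),.063),"dye",ray(T,f((444,42),(190,140),(3.6,3.3)),.066))
E
```

```text
[-0.5736  0.      0.8192]
17.609334655070594 [ 0.4942 -0.1715  1.0638  4.9011 -0.0521] 
 [[-0.1436  2.2586]
 [-2.3954  0.5964]
 [-0.5166 -1.0554]
 [ 1.5954 -0.9627]
 [ 0.2864  0.2786]
 [-1.5454  0.0152]
 [ 0.1389  0.1444]
 [-1.1496 -5.7392]
 [ 1.2473 -1.6243]
 [ 0.1443  1.5149]
 [ 1.8921 -2.2631]
 [-0.6315 -1.8481]]
origin [ 0.4942 -0.1715] hub [ 0.4942 -0.1715  0.155 ] sleeve [ 0.5349 -0.2094  0.192 ] axis [-0.2785 -0.5014  0.8192] r 0.5230927934053583
jar [ 0.6666 -0.1882  0.074 ] spool [0.4027 0.0082 0.063 ] dye [ 0.7429 -0.0754  0.066 ]
```

```bash
cat >> h.py <<'E'
def wrist_uv(c,pos,Rt,P):
    Hm=c["hand_eye"]; t=Rt.inv().apply(np.atleast_2d(P)-pos); q=(t-Hm[:3,3])@Hm[:3,:3]
    q=q*[1,-1,-1]; u=q@c["mtx"].T; return u[:,:2]/u[:,2:]
def show(s=None):
    s=s or ctrl.get_state()
    print("t %.2f"%s["time"],"q",s["joint_positions"],"pos",s["position"],"rv",s["tool_rot"],"F",s["ft_force"],"w %.3f"%s["grip_width"]); return s
def goal(Rg,Pg,s=None):
    s=s or ctrl.get_state(); R0=R.from_rotvec(s["tool_rot"])
    rv=(R0.inv()*Rg).as_rotvec(degrees=True)/5
    print("rot units",rv,"norm deg",np.linalg.norm(rv)*5)
    print("travel units in goal frame",Rg.inv().apply(Pg-s["position"])/.3,"in current",R0.inv().apply(Pg-s["position"])/.3)
E
python3 - <<'E'
from h import *
p=np.load("p.npy");s=show();R0=R.from_rotvec(s["tool_rot"]);print(R0.as_matrix())
a=R.from_euler('z',p[2]).apply(A)
mid=tow(p,sl(p[3]))
best=[]
w=mid+a*.3
daz=np.arctan2(w[1],w[0])-np.arctan2(s["position"][1],s["position"][0])
Ry=R.from_euler('z',daz)*R0
x=Ry.apply([1,0,0]); ax=np.cross(x,-a); ang=np.arctan2(np.linalg.norm(ax),x@-a)
Rg=R.from_rotvec(ax/np.linalg.norm(ax)*ang)*Ry
print(daz,Rg.as_matrix())
goal(Rg,mid+a*.10)
np.save("Rg.npy",Rg.as_matrix())
E
```

```text
t 0.15 q [ 1.2131  0.3217 -0.0701  1.4514  0.0226  1.3708 -0.0569] pos [ 0.2359 -0.6052  0.2217] rv [ 2.0186  0.3811 -2.0193] F [-0.6268 -0.2164 -0.0192] w 1.005
[[-0.0006  0.3632 -0.9317]
 [ 0.0013 -0.9317 -0.3632]
 [-1.     -0.0015  0.0001]]
0.525990574883122 [[ 0.2785  0.7962 -0.5371]
 [ 0.5014 -0.5975 -0.6257]
 [-0.8192 -0.0951 -0.5656]]
rot units [-5.8367  6.4331 -2.9302] norm deg 45.83599720743205
travel units in goal frame [ 0.6867  0.0146 -1.3049] in current [-0.1732 -0.7454 -1.2605]
```

```bash
python3 -m jog '[{"rot":[0,0,0],"travel":[-0.14,0,0],"jaw":-1},{"rot":[0,0,0],"travel":[-0.14,0,0],"jaw":-1},{"rot":[0,0,0],"travel":[-0.14,0,0],"jaw":-1}]' 40
python3 -m jog '[{"rot":[-0.73,0.804,-0.366],"travel":[0,0,0],"jaw":-1},{"rot":[-0.73,0.804,-0.366],"travel":[0,0,0],"jaw":-1},{"rot":[-0.73,0.804,-0.366],"travel":[0,0,0],"jaw":-1},{"rot":[-0.73,0.804,-0.366],"travel":[0,0,0],"jaw":-1},{"rot":[-0.73,0.804,-0.366],"travel":[0,0,0],"jaw":-1},{"rot":[-0.73,0.804,-0.366],"travel":[0,0,0],"jaw":-1},{"rot":[-0.73,0.804,-0.366],"travel":[0,0,0],"jaw":-1},{"rot":[-0.73,0.804,-0.366],"travel":[0,0,0],"jaw":-1}]'
python3 - <<'E'
from h import *
p=np.load("p.npy");s=show();a=R.from_euler('z',p[2]).apply(A);mid=tow(p,sl(p[3]))
goal(R.from_matrix(np.load("Rg.npy")),mid+a*.12,s)
E
```

```text
time: 0.45
position: [0.2359, -0.6052, 0.3494]
tool_rot: [2.018, 0.381, -2.019]
ft_force: [0.0, -0.7, 0.0]
grip_width: 1.003
time: 1.25
position: [0.234, -0.6069, 0.3467]
tool_rot: [2.221, 1.179, -1.239]
ft_force: [-17.4, 32.0, 12.3]
grip_width: 1.004
t 1.25 q [ 1.5375  0.691  -0.355   0.8278 -0.2566  2.0537  0.4619] pos [ 0.234  -0.6069  0.3467] rv [ 2.2206  1.1785 -1.2386] F [-17.4495  32.0302  12.2988] w 1.004
rot units [-0.0407  0.025   0.0069] norm deg 0.24132496410814536
travel units in goal frame [ 0.9657  0.056  -1.0761] in current [ 0.9634  0.0527 -1.0784]
```

```bash
python3 -m jog '[{"rot":[0,0,0],"travel":[0.08,0.007,-0.135],"jaw":-1},{"rot":[0,0,0],"travel":[0.08,0.007,-0.135],"jaw":-1}]'
python3 - <<'E'
from h import *
show()
E
```

```text
time: 1.45
position: [0.2955, -0.5349, 0.3477]
tool_rot: [2.231, 1.184, -1.231]
ft_force: [-0.0, -1.0, 1.5]
grip_width: 1.003
t 1.45 q [ 1.5106  0.5541 -0.4014  1.0474 -0.3074  1.9398  0.3868] pos [ 0.2955 -0.5349  0.3477] rv [ 2.2311  1.1842 -1.2307] F [-0.0442 -1.0054  1.5335] w 1.003
```

Off the limit; going on.

```bash
python3 -m jog '[{"rot":[0,0,0],"travel":[0.08,0.007,-0.135],"jaw":-1},{"rot":[0,0,0],"travel":[0.08,0.007,-0.135],"jaw":-1},{"rot":[0,0,0],"travel":[0.08,0.007,-0.135],"jaw":-1},{"rot":[0,0,0],"travel":[0.08,0.007,-0.135],"jaw":-1},{"rot":[0,0,0],"travel":[0.08,0.007,-0.135],"jaw":-1},{"rot":[0,0,0],"travel":[0.08,0.007,-0.135],"jaw":-1}]'
python3 - <<'E'
from h import *
import cv2
p=np.load("p.npy");s=show();a=R.from_euler('z',p[2]).apply(A);mid=tow(p,sl(p[3]))
goal(R.from_matrix(np.load("Rg.npy")),mid+a*.12,s)
s=ctrl.get_state();im=ctrl.get_image("wrist");cv2.imwrite("pics/wrist1.png",im[:,:,::-1])
W=ctrl.camera_model("wrist");Rt=R.from_rotvec(s["tool_rot"])
for n,P in [("hub",np.array([0,0,.155])+A*.009),("out",sl(p[3],.073)),("in",sl(p[3],.007))]: print(n,wrist_uv(W,s["position"],Rt,tow(p,P)))
E
```

```text
time: 2.05
position: [0.4777, -0.3149, 0.3724]
tool_rot: [2.219, 1.178, -1.234]
ft_force: [0.1, -0.8, 0.2]
grip_width: 0.997
t 2.05 q [ 1.3052  0.2829 -0.5338  1.3695 -0.4456  1.6902  0.0862] pos [ 0.4777 -0.3149  0.3724] rv [ 2.219   1.178  -1.2338] F [ 0.0909 -0.7553  0.2253] w 0.997
rot units [ 0.0046  0.0159 -0.0132] norm deg 0.10590701855444355
travel units in goal frame [ 0.3217 -0.0012  0.0177] in current [ 0.3217 -0.0016  0.0172]
hub [[276.1156 218.3158]]
out [[320.8587 215.6004]]
in [[320.9622 201.6022]]
```

View pics/wrist1.png

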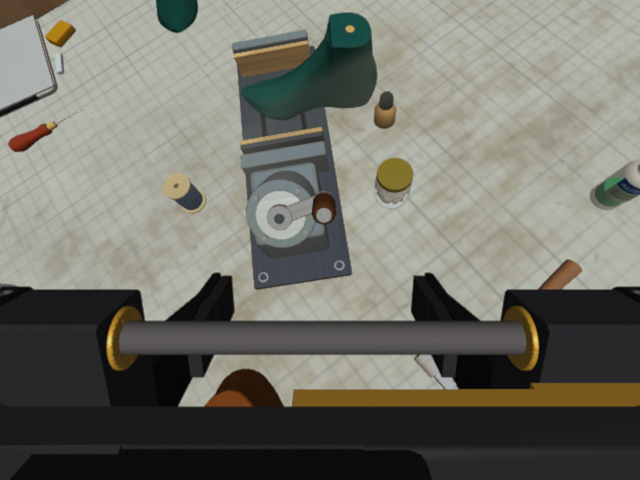

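```bash
python3 - <<'E'
import cv2
a=cv2.imread("pics/wrist1.png");cv2.imwrite("pics/wrist1c.png",cv2.resize(a[130:300,220:370],None,fx=5,fy=3.5,interpolation=cv2.INTER_CUBIC))
E
```

```text
(no output)
```

View pics/wrist1c.png

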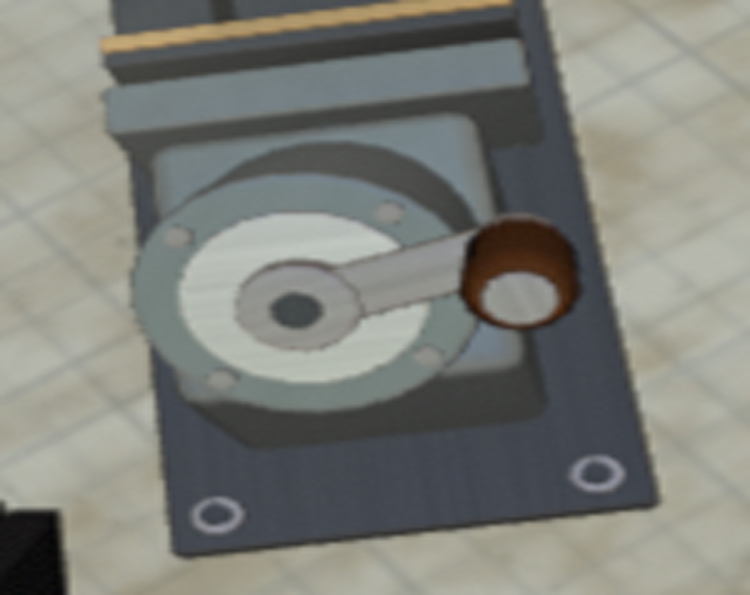

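```bash
cat > fit.py <<'E'
from h import *
T=ctrl.camera_model("top");S=ctrl.camera_model("scene");W=ctrl.camera_model("wrist")
pos=np.array([ 0.4777,-0.3149,0.3724]);Rt=R.from_rotvec([ 2.219,1.178,-1.2338])
f=lambda c,o,s:[c[0]/s[0]+o[0],c[1]/s[1]+o[1]]
tp=[f(c,(190,140),(3.6,3.3)) for c in [(605,530),(30,230),(138,57),(712,355),(612,402),(722,342),(645,318)]]
sp=[f(c,(200,185),(3.6,3.6)) for c in [(660,46),(605,118),(742,425),(42,533)]]
wp=[f(c,(220,130),(5,3.5)) for c in [(297,310),(520,298),(307,292),(178,555),(657,505)]]
ob=np.r_[np.array(tp).ravel(),np.array(sp).ravel(),np.array(wp).ravel()]
wt=np.r_[np.ones(len(tp)*2)*.7,np.ones(len(sp)*2)*.5,np.ones(len(wp)*2)]
def model(p):
    x0=p[4]
    bed=np.array([[x0,.075,.012],[x0+.44,.075,.012],[x0+.44,-.075,.012],[x0,-.075,.012]])
    h0=np.array([0,0,.155]);hub=h0+A*.009
    pt=[*bed,hub,sl(p[3],.073),sl(p[3],.007)]
    ps=[sl(p[3],.073),sl(p[3],.007), bed[0],bed[1]]
    pw=[hub,sl(p[3],.073),h0-A*.008,bed[0],bed[3]]
    return np.r_[proj(T,tow(p,np.array(pt))).ravel(),proj(S,tow(p,np.array(ps))).ravel(),wrist_uv(W,pos,Rt,tow(p,np.array(pw))).ravel()]
r=least_squares(lambda p:wt*(model(p)-ob),np.load("p.npy"),loss='soft_l1')
p=r.x;print(p);print((model(p)-ob).reshape(-1,2))
np.save("p.npy",p)
E
python3 fit.py; python3 - <<'E'
from h import *
p=np.load("p.npy");s=show();a=R.from_euler('z',p[2]).apply(A);mid=tow(p,sl(p[3]))
print(a,mid)
R0=R.from_matrix(np.load("Rg.npy"));x=R0.apply([1,0,0]);ax=np.cross(x,-a);Rg=R.from_rotvec(ax/np.linalg.norm(ax)*np.arcsin(np.linalg.norm(ax)))*R0
np.save("Rg.npy",Rg.as_matrix())
goal(Rg,mid+a*.04,s)
E
```

```text
[ 0.4968 -0.1731  1.0665  4.8973 -0.0519]
[[ 0.5461  1.0755]
 [-1.9471 -0.117 ]
 [-0.2171 -1.8374]
 [ 2.1247 -2.211 ]
 [ 1.0521 -1.0048]
 [-0.7062 -1.3815]
 [ 0.9129 -1.129 ]
 [ 0.7877 -2.0493]
 [-0.256   1.0561]
 [ 1.3513 -2.9944]
 [-0.6668 -2.4118]
 [-0.6575 -0.6322]
 [ 0.1314  0.0587]
 [-1.0838  0.9835]
 [-1.9153  0.6032]
 [ 0.7138 -0.6731]]
t 2.10 q [ 1.2989  0.2796 -0.5437  1.3715 -0.451   1.6891  0.0838] pos [ 0.4833 -0.3054  0.375 ] rv [ 2.2117  1.1913 -1.221 ] F [3.9102 5.3577 2.1111] w 1.002
[-0.2772 -0.5022  0.8192] [ 0.5376 -0.211   0.1919]
rot units [ 0.1503 -0.0354  0.0346] norm deg 0.7911859410090973
travel units in goal frame [0.5746 0.0152 0.0509] in current [0.5744 0.0163 0.0529]
```

```bash
python3 -m jog '[{"rot":[0.15,-0.035,0.035],"travel":[0.1,0.015,0.05],"jaw":-1},{"rot":[0,0,0],"travel":[0.14,0,0],"jaw":-1},{"rot":[0,0,0],"travel":[0.14,0,0],"jaw":-1},{"rot":[0,0,0],"travel":[0.1,0,0],"jaw":-1},{"rot":[0,0,0],"travel":[0.05,0,0],"jaw":-1},{"rot":[0,0,0],"travel":[0,0,0],"jaw":-1},{"rot":[0,0,0],"travel":[0,0,0],"jaw":-1}]'
python3 - <<'E'
from h import *
import cv2
p=np.load("p.npy");s=show();a=R.from_euler('z',p[2]).apply(A);mid=tow(p,sl(p[3]))
goal(R.from_matrix(np.load("Rg.npy")),mid+a*.04,s)
s=ctrl.get_state();im=ctrl.get_image("wrist");cv2.imwrite("pics/wrist2.png",im[:,:,::-1])
W=ctrl.camera_model("wrist");Rt=R.from_rotvec(s["tool_rot"])
for n,P in [("hub",np.array([0,0,.155])+A*.009),("out",sl(p[3],.073)),("in",sl(p[3],.007))]: print(n,wrist_uv(W,s["position"],Rt,tow(p,P)))
E
```

```text
time: 2.8
position: [0.517, -0.2509, 0.2339]
tool_rot: [2.227, 1.166, -1.245]
ft_force: [-0.6, 0.0, 0.1]
grip_width: 1.0
t 2.80 q [ 1.241   0.294  -0.5684  1.6386 -0.4478  1.3835  0.1104] pos [ 0.517  -0.2509  0.2339] rv [ 2.2272  1.1663 -1.2455] F [-0.6285  0.0215  0.0794] w 1.000
rot units [-0.1408  0.0455 -0.086 ] norm deg 0.8555481380579957
travel units in goal frame [ 0.0671 -0.0111 -0.0408] in current [ 0.0669 -0.0121 -0.041 ]
hub [[244.8051 249.1486]]
out [[314.2909 253.7833]]
in [[315.4476 222.0888]]
```

View pics/wrist2.png

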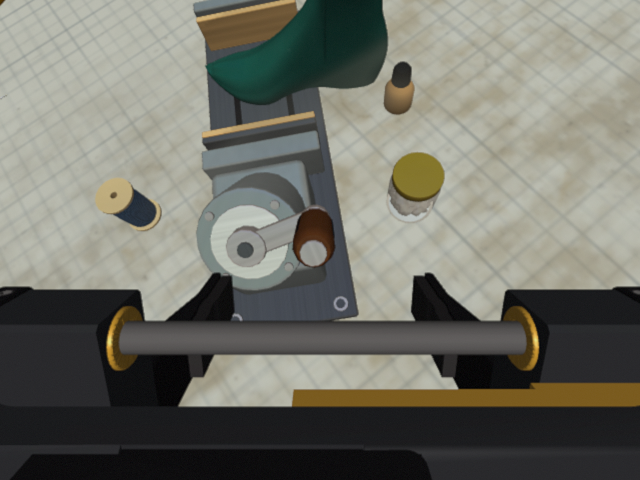

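```bash
python3 -m jog '[{"rot":[-0.14,0.045,-0.086],"travel":[0,-0.012,-0.041],"jaw":-1},{"rot":[0,0,0],"travel":[0,0,0],"jaw":-1},{"rot":[0,0,0],"travel":[0.1,0,0],"jaw":-1},{"rot":[0,0,0],"travel":[0.1,0,0],"jaw":-1},{"rot":[0,0,0],"travel":[0.05,0,0],"jaw":-1},{"rot":[0,0,0],"travel":[0,0,0],"jaw":-1},{"rot":[0,0,0],"travel":[0,0,0],"jaw":-1}]'
python3 - <<'E'
from h import *
import cv2
p=np.load("p.npy");s=show();a=R.from_euler('z',p[2]).apply(A);mid=tow(p,sl(p[3]))
goal(R.from_matrix(np.load("Rg.npy")),mid-a*.016,s)
s=ctrl.get_state();im=ctrl.get_image("wrist");cv2.imwrite("pics/wrist3.png",im[:,:,::-1])
E
```

```text
time: 3.55
position: [0.5418, -0.2026, 0.1798]
tool_rot: [2.219, 1.183, -1.234]
ft_force: [-0.1, -0.8, 0.1]
grip_width: 0.997
t 3.55 q [ 1.1835  0.3221 -0.5984  1.7295 -0.454   1.2438  0.1015] pos [ 0.5418 -0.2026  0.1798] rv [ 2.2188  1.1828 -1.2336] F [-0.1062 -0.837   0.0654] w 0.997
rot units [ 0.0078 -0.0014  0.0076] norm deg 0.05487152428502884
travel units in goal frame [0.002  0.0017 0.0023] in current [0.002  0.0017 0.0023]
```

View pics/wrist3.png

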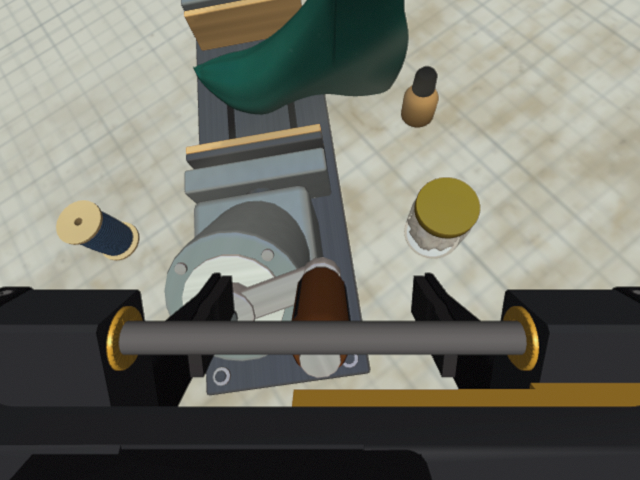

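```bash
python3 -m jog '[{"rot":[0,0,0],"travel":[0,0,0],"jaw":1},{"rot":[0,0,0],"travel":[0,0,0],"jaw":1},{"rot":[0,0,0],"travel":[0,0,0],"jaw":1},{"rot":[0,0,0],"travel":[0,0,0],"jaw":1},{"rot":[0,0,0],"travel":[0,0,0],"jaw":1},{"rot":[0,0,0],"travel":[0,0,0],"jaw":1},{"rot":[0,0,0],"travel":[0,0,0],"jaw":1},{"rot":[0,0,0],"travel":[0,0,0],"jaw":1}]' 30
cat >> h.py <<'E'
def crank(prt=True):
    """from the held pose: crank angle est, radial err, tangential (cw) force, radial force, axial"""
    p=np.load("p.npy");s=ctrl.get_state();Rc=R.from_euler('z',p[2]);Rt=R.from_rotvec(s["tool_rot"])
    g=s["position"]-Rt.apply([.019,0,0])
    d=Rc.inv().apply(g-np.array([p[0],p[1],0]))-np.array([0,0,.155])
    th=np.arctan2(d@E2,d@E1)%(2*np.pi); r=np.hypot(d@E1,d@E2)
    f=Rc.inv().apply(s["ft_force"]); er=np.cos(th)*E1+np.sin(th)*E2; et=np.sin(th)*E1-np.cos(th)*E2
    print("t %.2f th %.1f deg r %.1f mm ax %.1f mm | F resist-cw %.1f rad %.1f ax %.1f | w %.3f"%(s["time"],np.degrees(th),r*1e3,(d@A)*1e3,-f@et,f@er,f@A,s["grip_width"]), "q",s["joint_positions"])
    return s,p,Rc,Rt,th
def plan(n,step):
    """n rows of cw step deg, in tool yz units, from current angle"""
    s,p,Rc,Rt,th=crank()
    Rg=R.from_matrix(np.load("Rg.npy"))
    pos=lambda t:Rc.apply(sl(t,.041))+np.array([p[0],p[1],0])+Rg.apply([.019,0,0])
    P=pos(th);print("corr units (pose->circle)",Rg.inv().apply(P-s["position"])/.3,"rot",(Rt.inv()*Rg).as_rotvec(degrees=True)/5)
    for i in range(n):
        th-=np.radians(step);Q=pos(th);print(Rg.inv().apply(Q-P)/.3);P=Q
E
python3 - <<'E'
from h import *
plan(8,15)
E
```

```text
time: 4.4
position: [0.5415, -0.2019, 0.1789]
tool_rot: [2.219, 1.184, -1.234]
ft_force: [-0.1, -0.1, -0.6]
grip_width: 0.356
t 4.40 th 281.4 deg r 54.2 mm ax 40.7 mm | F resist-cw -0.5 rad -0.1 ax -0.4 | w 0.356 q [ 1.1834  0.3225 -0.5987  1.731  -0.454   1.243   0.1014]
corr units (pose->circle) [-0.0011  0.0026 -0.0009] rot [ 0.0021 -0.0023  0.0206]
[-0.      0.0112  0.0465]
[ 0.     -0.0012  0.0478]
[ 0.     -0.0135  0.0459]
[ 0.     -0.025   0.0408]
[ 0.     -0.0347  0.033 ]
[ 0.     -0.042   0.0229]
[ 0.     -0.0465  0.0112]
[ 0.     -0.0478 -0.0012]
```

```bash
python3 -m jog '[{"rot":[0,0,0],"travel":[0,0,0],"jaw":1},{"rot":[0,0,0],"travel":[0,0,0],"jaw":1},{"rot":[0,0,0],"travel":[0,0,0],"jaw":1}]'
python3 - <<'E'
from h import *
plan(8,10)
E
```

```text
time: 4.7
position: [0.5413, -0.2018, 0.1789]
tool_rot: [2.219, 1.185, -1.235]
ft_force: [-1.8, 0.3, 0.1]
grip_width: 0.276
t 4.70 th 281.5 deg r 54.0 mm ax 40.6 mm | F resist-cw -0.1 rad -1.8 ax 0.4 | w 0.276 q [ 1.1834  0.3225 -0.5987  1.7312 -0.454   1.2435  0.1015]
corr units (pose->circle) [-0.0012  0.0033 -0.0012] rot [ 0.0015 -0.0022  0.0269]
[-0.      0.0089  0.0307]
[0.     0.0034 0.0318]
[ 0.     -0.0022  0.0319]
[ 0.     -0.0077  0.031 ]
[ 0.     -0.0129  0.0292]
[ 0.     -0.0178  0.0265]
[ 0.     -0.0221  0.023 ]
[ 0.     -0.0258  0.0188]
```

```bash
python3 -m jog '[{"rot":[0,0,0],"travel":[0,0,0],"jaw":1},{"rot":[0,0,0],"travel":[0,0,0],"jaw":1},{"rot":[0,0,0],"travel":[0,0.009,0.031],"jaw":1},{"rot":[0,0,0],"travel":[0,0.003,0.032],"jaw":1},{"rot":[0,0,0],"travel":[0,-0.002,0.032],"jaw":1},{"rot":[0,0,0],"travel":[0,-0.008,0.031],"jaw":1}]'
python3 - <<'E'
from h import *
plan(8,15)
E
```

```text
time: 5.3
position: [0.5244, -0.2245, 0.1593]
tool_rot: [2.221, 1.185, -1.227]
ft_force: [4.9, 3.4, 4.3]
grip_width: 0.279
t 5.30 th 244.3 deg r 54.4 mm ax 40.7 mm | F resist-cw 7.3 rad -0.6 ax 0.5 | w 0.279 q [ 1.2165  0.3461 -0.581   1.7454 -0.447   1.2362  0.1611]
corr units (pose->circle) [-0.0011  0.0021  0.0009] rot [ 0.0335 -0.0551 -0.0001]
[ 0.     -0.0191  0.0439]
[ 0.     -0.0298  0.0375]
[ 0.     -0.0385  0.0285]
[ 0.     -0.0445  0.0175]
[ 0.     -0.0476  0.0054]
[ 0.     -0.0473 -0.0071]
[ 0.     -0.0439 -0.0191]
[ 0.     -0.0374 -0.0298]
```

```bash
cat >> h.py <<'E'
def plan2(th0,n,step):
    Rc=R.from_euler('z',np.load("p.npy")[2]);Rg=R.from_matrix(np.load("Rg.npy"));th=np.radians(th0)
    for i in range(n):
        P=Rc.apply(sl(th));th-=np.radians(step);print(np.round(Rg.inv().apply(Rc.apply(sl(th))-P)/.3,4)[1:])
E
python3 -c "
from h import *
plan2(241.5,24,15)"
```

```text
[-0.0212  0.0429]
[-0.0316  0.0359]
[-0.0398  0.0265]
[-0.0453  0.0153]
[-0.0478  0.0031]
[-0.0469 -0.0094]
[-0.0429 -0.0212]
[-0.0359 -0.0316]
[-0.0265 -0.0398]
[-0.0153 -0.0453]
[-0.0031 -0.0478]
[ 0.0094 -0.0469]
[ 0.0212 -0.0429]
[ 0.0316 -0.0359]
[ 0.0398 -0.0265]
[ 0.0453 -0.0153]
[ 0.0478 -0.0031]
[0.0469 0.0094]
[0.0429 0.0212]
[0.0359 0.0316]
[0.0265 0.0398]
[0.0153 0.0453]
[0.0031 0.0478]
[-0.0094  0.0469]
```

```bash
python3 -m jog '[{"rot":[0,0,0],"travel":[0,-0.021,0.043],"jaw":1},{"rot":[0,0,0],"travel":[0,-0.032,0.036],"jaw":1},{"rot":[0,0,0],"travel":[0,-0.04,0.0265],"jaw":1},{"rot":[0,0,0],"travel":[0,-0.045,0.015],"jaw":1},{"rot":[0,0,0],"travel":[0,-0.048,0.003],"jaw":1},{"rot":[0,0,0],"travel":[0,-0.047,-0.0095],"jaw":1},{"rot":[0,0,0],"travel":[0,-0.043,-0.021],"jaw":1},{"rot":[0,0,0],"travel":[0,-0.036,-0.0315],"jaw":1}]'
python3 -c "
from h import *
plan(0,15)"
```

```text
time: 6.1
position: [0.4377, -0.1839, 0.1547]
tool_rot: [2.22, 1.175, -1.236]
ft_force: [7.4, -3.0, -10.7]
grip_width: 0.278
t 6.10 th 123.9 deg r 56.1 mm ax 40.6 mm | F resist-cw 8.9 rad -3.6 ax -9.3 | w 0.278 q [ 1.3299  0.1501 -0.586   1.9644 -0.5359  1.2539  0.2906]
corr units (pose->circle) [-0.0013  0.0024 -0.0027] rot [-0.0144  0.0267 -0.0499]
```

```bash
python3 -m jog '[{"rot":[0,0,0],"travel":[0,-0.0265,-0.04],"jaw":1},{"rot":[0,0,0],"travel":[0,-0.015,-0.0455],"jaw":1},{"rot":[0,0,0],"travel":[0,-0.003,-0.048],"jaw":1},{"rot":[0,0,0],"travel":[0,0.0095,-0.047],"jaw":1},{"rot":[0,0,0],"travel":[0,0.021,-0.043],"jaw":1},{"rot":[0,0,0],"travel":[0,0.0315,-0.036],"jaw":1},{"rot":[0,0,0],"travel":[0,0.04,-0.0265],"jaw":1},{"rot":[0,0,0],"travel":[0,0.0455,-0.015],"jaw":1}]'
python3 -c "
from h import *
plan(0,15)"
```

```text
time: 6.9
position: [0.5089, -0.1427, 0.204]
tool_rot: [2.215, 1.191, -1.239]
ft_force: [-10.6, -3.9, -5.1]
grip_width: 0.278
t 6.90 th 4.0 deg r 54.8 mm ax 40.5 mm | F resist-cw 8.1 rad -9.4 ax 0.7 | w 0.278 q [ 1.2315  0.1666 -0.6554  1.8482 -0.5333  1.2665  0.1002]
corr units (pose->circle) [-0.0017  0.0003 -0.0007] rot [0.0023 0.0208 0.0873]
```

```bash
python3 -m jog '[{"rot":[0,0,0],"travel":[0,0.048,-0.003],"jaw":1},{"rot":[0,0,0],"travel":[0,0.047,0.0095],"jaw":1},{"rot":[0,0,0],"travel":[0,0.043,0.021],"jaw":1},{"rot":[0,0,0],"travel":[0,0.036,0.0315],"jaw":1},{"rot":[0,0,0],"travel":[0,0.0265,0.04],"jaw":1},{"rot":[0,0,0],"travel":[0,0.015,0.0455],"jaw":1},{"rot":[0,0,0],"travel":[0,0.003,0.048],"jaw":1},{"rot":[0,0,0],"travel":[0,-0.0095,0.047],"jaw":1}]'
python3 -c "
from h import *
import cv2
plan(0,15)
cv2.imwrite('pics/top4.png',cv2.resize(ctrl.get_image('top')[140:320,190:410,::-1],None,fx=3.6,fy=3.3,interpolation=cv2.INTER_CUBIC))"
```

```text
time: 7.7
position: [0.5273, -0.2224, 0.1617]
tool_rot: [2.225, 1.188, -1.22]
ft_force: [8.3, 4.9, 0.6]
grip_width: 0.275
t 7.70 th 248.8 deg r 54.2 mm ax 40.8 mm | F resist-cw 8.4 rad 2.0 ax -4.3 | w 0.275 q [ 1.2349  0.3523 -0.6085  1.7411 -0.4417  1.2351  0.1525]
corr units (pose->circle) [-0.0008  0.0026  0.0012] rot [ 0.0557 -0.1168  0.0071]
```

View pics/top4.png

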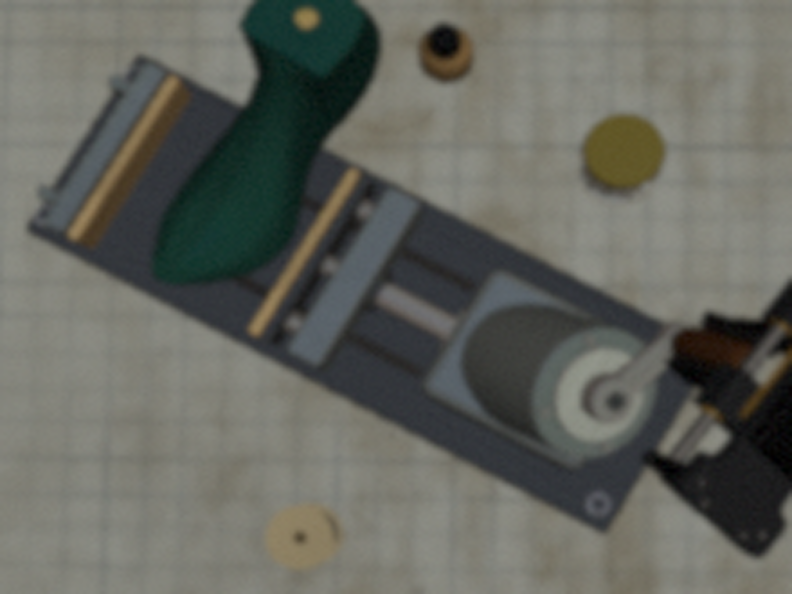

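```bash
python3 -m jog '[{"rot":[0,0,0],"travel":[0,-0.021,0.043],"jaw":1},{"rot":[0,0,0],"travel":[0,-0.032,0.036],"jaw":1},{"rot":[0,0,0],"travel":[0,-0.04,0.0265],"jaw":1},{"rot":[0,0,0],"travel":[0,-0.045,0.015],"jaw":1},{"rot":[0,0,0],"travel":[0,-0.048,0.003],"jaw":1},{"rot":[0,0,0],"travel":[0,-0.047,-0.0095],"jaw":1},{"rot":[0,0,0],"travel":[0,-0.043,-0.021],"jaw":1},{"rot":[0,0,0],"travel":[0,-0.036,-0.0315],"jaw":1}]'
python3 -c "
from h import *
import cv2
plan(0,15)
cv2.imwrite('pics/top5.png',cv2.resize(ctrl.get_image('top')[140:320,190:410,::-1],None,fx=3.6,fy=3.3,interpolation=cv2.INTER_CUBIC))"
```

```text
time: 8.55
position: [0.4375, -0.1824, 0.1556]
tool_rot: [2.219, 1.181, -1.236]
ft_force: [2.3, -2.8, -11.9]
grip_width: 0.276
t 8.55 th 122.1 deg r 56.0 mm ax 40.7 mm | F resist-cw 8.5 rad 1.4 ax -9.0 | w 0.276 q [ 1.3544  0.1538 -0.6141  1.9623 -0.5311  1.2568  0.2853]
corr units (pose->circle) [-0.0012  0.0025 -0.0023] rot [-0.0115  0.0088  0.0011]
```

View pics/top5.png

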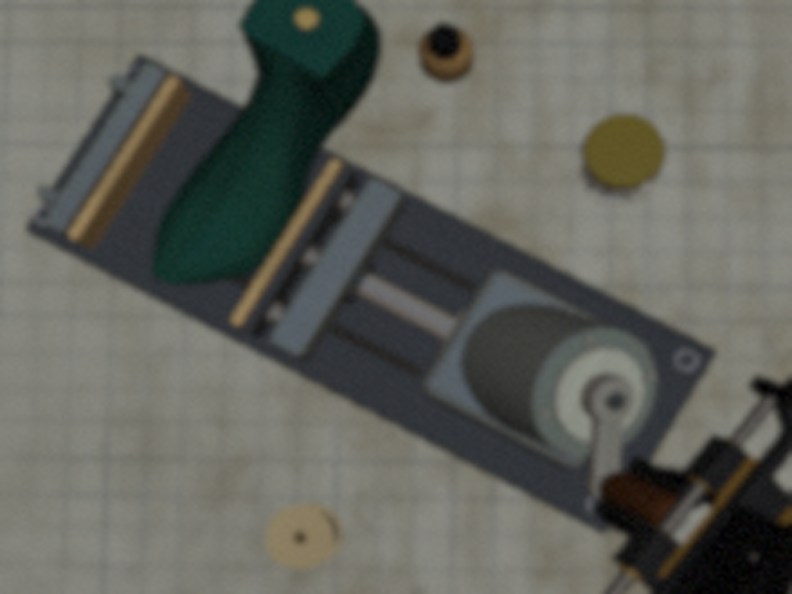

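```bash
python3 -m jog '[{"rot":[0,0,0],"travel":[0,-0.0265,-0.04],"jaw":1},{"rot":[0,0,0],"travel":[0,-0.015,-0.0455],"jaw":1},{"rot":[0,0,0],"travel":[0,-0.003,-0.048],"jaw":1},{"rot":[0,0,0],"travel":[0,0.0095,-0.047],"jaw":1},{"rot":[0,0,0],"travel":[0,0.021,-0.043],"jaw":1},{"rot":[0,0,0],"travel":[0,0.0315,-0.036],"jaw":1},{"rot":[0,0,0],"travel":[0,0.04,-0.0265],"jaw":1},{"rot":[0,0,0],"travel":[0,0.0455,-0.015],"jaw":1}]'
python3 -c "
from h import *
import cv2
plan(0,15)
cv2.imwrite('pics/top6.png',cv2.resize(ctrl.get_image('top')[140:320,190:410,::-1],None,fx=3.6,fy=3.3,interpolation=cv2.INTER_CUBIC))"
```

```text
time: 9.4
position: [0.5089, -0.1427, 0.204]
tool_rot: [2.215, 1.191, -1.239]
ft_force: [-11.0, -4.1, -7.9]
grip_width: 0.277
t 9.40 th 4.1 deg r 54.9 mm ax 40.5 mm | F resist-cw 8.5 rad -11.2 ax -1.4 | w 0.277 q [ 1.2558  0.1706 -0.6826  1.8473 -0.5275  1.2647  0.0956]
corr units (pose->circle) [-0.0016  0.0004 -0.0006] rot [-0.0005  0.0193  0.0904]
```

View pics/top6.png

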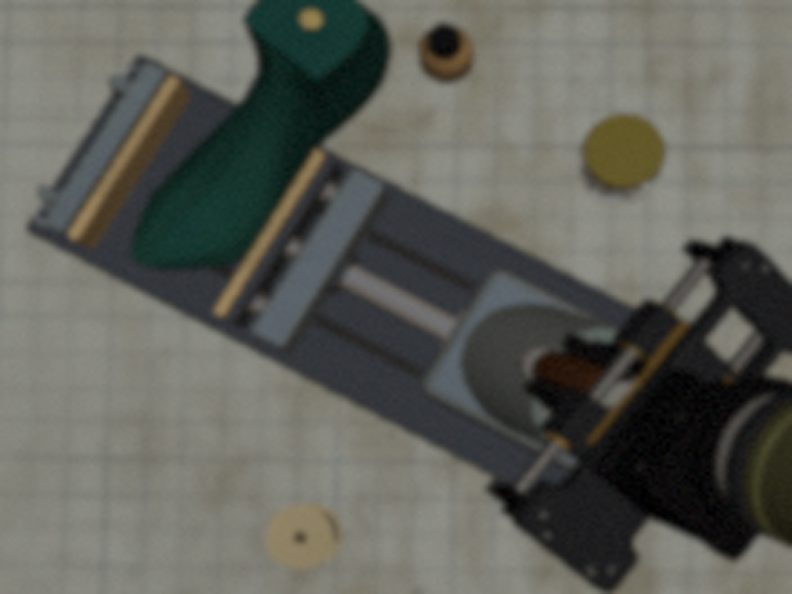

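```bash
python3 -m jog '[{"rot":[0,0,0],"travel":[0,0.048,-0.003],"jaw":1},{"rot":[0,0,0],"travel":[0,0.047,0.0095],"jaw":1},{"rot":[0,0,0],"travel":[0,0.043,0.021],"jaw":1},{"rot":[0,0,0],"travel":[0,0.036,0.0315],"jaw":1}]'
python3 -c "
from h import *
import cv2
plan(0,15)
cv2.imwrite('pics/top7.png',cv2.resize(ctrl.get_image('top')[140:320,190:410,::-1],None,fx=3.6,fy=3.3,interpolation=cv2.INTER_CUBIC))
plan(0,15)"
```

```text
time: 9.85
position: [0.5416, -0.1818, 0.1911]
tool_rot: [2.218, 1.2, -1.233]
ft_force: [-13.9, 3.6, 4.4]
grip_width: 0.277
t 9.85 th 306.3 deg r 54.2 mm ax 40.5 mm | F resist-cw 7.9 rad -11.5 ax 5.6 | w 0.277 q [ 1.2182  0.3041 -0.6634  1.7404 -0.4536  1.2517  0.0694]
corr units (pose->circle) [-0.0017  0.0026 -0.0016] rot [ 0.0193 -0.0491  0.1483]
t 9.90 th 303.6 deg r 54.1 mm ax 40.6 mm | F resist-cw 3.3 rad -6.6 ax -1.4 | w 0.276 q [ 1.2188  0.3069 -0.6612  1.7395 -0.4529  1.2494  0.0697]
corr units (pose->circle) [-0.0013  0.0029 -0.0018] rot [-0.011  -0.0548  0.1222]
```

View pics/top7.png

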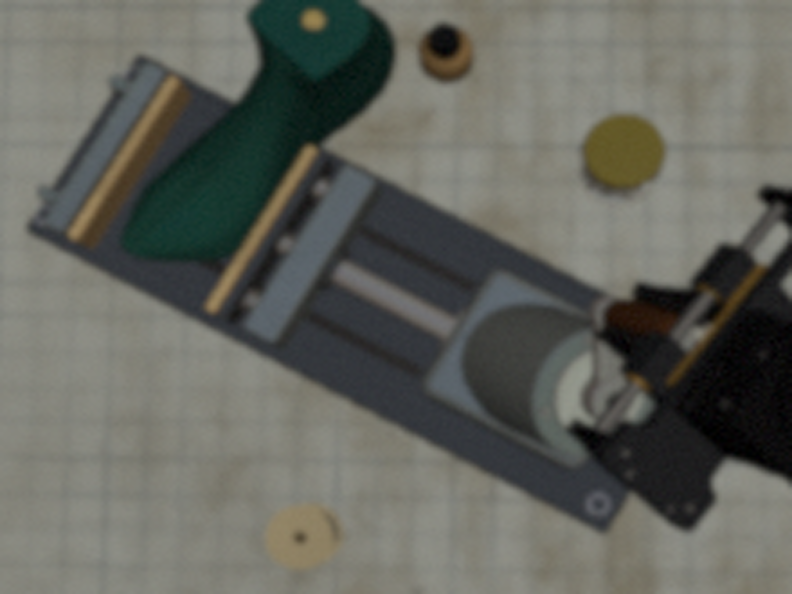

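```bash
python3 -m jog '[{"rot":[0,0,0],"travel":[0,0.0265,0.04],"jaw":1},{"rot":[0,0,0],"travel":[0,0.015,0.0455],"jaw":1},{"rot":[0,0,0],"travel":[0,0.003,0.048],"jaw":1},{"rot":[0,0,0],"travel":[0,-0.0095,0.047],"jaw":1}]'
python3 -c "
from h import *
plan(0,15)"
```

```text
time: 10.3
position: [0.5281, -0.2217, 0.1624]
tool_rot: [2.226, 1.189, -1.218]
ft_force: [10.2, 5.2, -1.3]
grip_width: 0.277
t 10.30 th 250.1 deg r 54.1 mm ax 40.8 mm | F resist-cw 8.8 rad 3.6 ax -6.6 | w 0.277 q [ 1.2551  0.3577 -0.635   1.7397 -0.433   1.2325  0.1445]
corr units (pose->circle) [-0.0006  0.0028  0.0013] rot [ 0.0607 -0.1356  0.0059]
```

```bash
python3 -m jog '[{"rot":[0,0,0],"travel":[0,-0.021,0.043],"jaw":1},{"rot":[0,0,0],"travel":[0,-0.032,0.036],"jaw":1},{"rot":[0,0,0],"travel":[0,-0.04,0.0265],"jaw":1}]'
python3 -c "
from h import *
import cv2
plan(0,15)
cv2.imwrite('pics/top8.png',cv2.resize(ctrl.get_image('top')[140:320,190:410,::-1],None,fx=3.6,fy=3.3,interpolation=cv2.INTER_CUBIC))
plan(0,15)"
```

```text
time: 10.6
position: [0.4886, -0.2305, 0.1439]
tool_rot: [2.225, 1.174, -1.224]
ft_force: [13.9, -3.7, -17.2]
grip_width: 0.274
t 10.60 th 201.9 deg r 54.8 mm ax 41.0 mm | F resist-cw 10.3 rad 11.7 ax -16.1 | w 0.274 q [ 1.3159  0.3218 -0.6232  1.8158 -0.4454  1.2197  0.2216]
corr units (pose->circle) [ 0.     -0.0001  0.001 ] rot [ 0.0276 -0.0541 -0.0973]
t 10.65 th 198.5 deg r 54.9 mm ax 40.9 mm | F resist-cw 5.2 rad 7.8 ax -10.9 | w 0.275 q [ 1.3177  0.32   -0.6218  1.8194 -0.4448  1.2231  0.2226]
corr units (pose->circle) [-0.0005 -0.0002  0.0005] rot [ 0.0015 -0.0449 -0.0518]
```

View pics/top8.png

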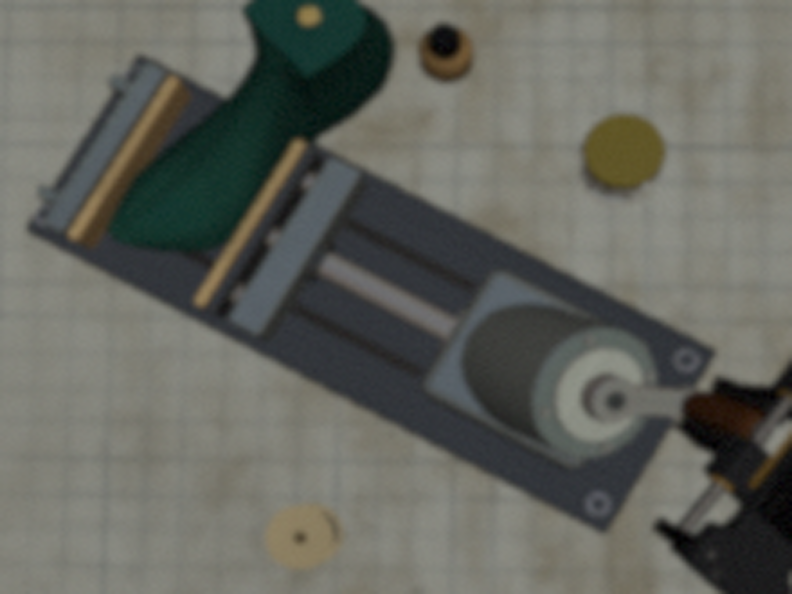

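```bash
python3 -c "
from h import *
plan2(196.5,16,10)"; python3 -m jog '[{"rot":[0,0,0],"travel":[0,-0.0295,0.0125],"jaw":1},{"rot":[0,0,0],"travel":[0,-0.031,0.007],"jaw":1},{"rot":[0,0,0],"travel":[0,-0.032,0.0015],"jaw":1}]'
python3 -c "
from h import *
plan(0,15)"
python3 -m jog '[{"rot":[0,0,0],"travel":[0,0,0],"jaw":1}]'
python3 -c "
from h import *
plan(0,15)"
```

```text
[-0.0298  0.0115]
[-0.0314  0.0062]
[-0.032   0.0006]
[-0.0316 -0.0049]
[-0.0302 -0.0103]
[-0.028  -0.0154]
[-0.0249 -0.02  ]
[-0.021  -0.0241]
[-0.0165 -0.0273]
[-0.0115 -0.0298]
[-0.0062 -0.0314]
[-0.0007 -0.032 ]
[ 0.0049 -0.0316]
[ 0.0103 -0.0302]
[ 0.0154 -0.028 ]
[ 0.02   -0.0249]
time: 10.95
position: [0.4604, -0.2183, 0.1417]
tool_rot: [2.222, 1.176, -1.23]
ft_force: [8.9, -5.0, -18.4]
grip_width: 0.281
t 10.95 th 169.5 deg r 55.4 mm ax 40.9 mm | F resist-cw 12.0 rad 8.5 ax -15.1 | w 0.281 q [ 1.3535  0.2655 -0.6246  1.8818 -0.4701  1.2271  0.2627]
corr units (pose->circle) [-0.0003 -0.0003 -0.0012] rot [ 0.0044 -0.0171 -0.0604]
time: 11.05
position: [0.4591, -0.2173, 0.1418]
tool_rot: [2.221, 1.179, -1.232]
ft_force: [3.5, -2.8, -15.6]
grip_width: 0.276
t 11.05 th 167.9 deg r 55.4 mm ax 40.9 mm | F resist-cw 6.3 rad 8.4 ax -12.4 | w 0.276 q [ 1.3538  0.2642 -0.6247  1.883  -0.4695  1.23    0.2625]
corr units (pose->circle) [-0.0005 -0.0001 -0.0013] rot [ 0.0016 -0.0119 -0.0262]
```

```bash
python3 -m jog '[{"rot":[0,0,0],"travel":[0,0,0],"jaw":1},{"rot":[0,0,0],"travel":[0,0,0],"jaw":1}]'
python3 -c "
from h import *
import cv2
plan(0,15)
a=ctrl.get_image('top')
cv2.imwrite('pics/top9.png',cv2.resize(a[145:235,190:310,::-1],None,fx=6.5,fy=6.5,interpolation=cv2.INTER_CUBIC))
a=ctrl.get_image('scene')
cv2.imwrite('pics/scene9.png',cv2.resize(a[215:335,200:340,::-1],None,fx=5,fy=5,interpolation=cv2.INTER_CUBIC))
plan(0,15)"
```

```text
time: 11.25
position: [0.4591, -0.2173, 0.1418]
tool_rot: [2.221, 1.181, -1.232]
ft_force: [4.8, -3.7, -15.5]
grip_width: 0.279
t 11.25 th 167.8 deg r 55.4 mm ax 40.8 mm | F resist-cw 7.8 rad 8.2 ax -12.2 | w 0.279 q [ 1.3534  0.2651 -0.6246  1.8823 -0.469   1.2309  0.2625]
corr units (pose->circle) [-0.0006 -0.     -0.0014] rot [ 0.005  -0.0148 -0.0133]
t 11.35 th 167.8 deg r 55.4 mm ax 40.8 mm | F resist-cw 7.5 rad 8.7 ax -12.8 | w 0.278 q [ 1.3534  0.2651 -0.6246  1.8822 -0.469   1.2309  0.2625]
corr units (pose->circle) [-0.0006 -0.     -0.0013] rot [ 0.0056 -0.0147 -0.0131]
```

View pics/top9.png

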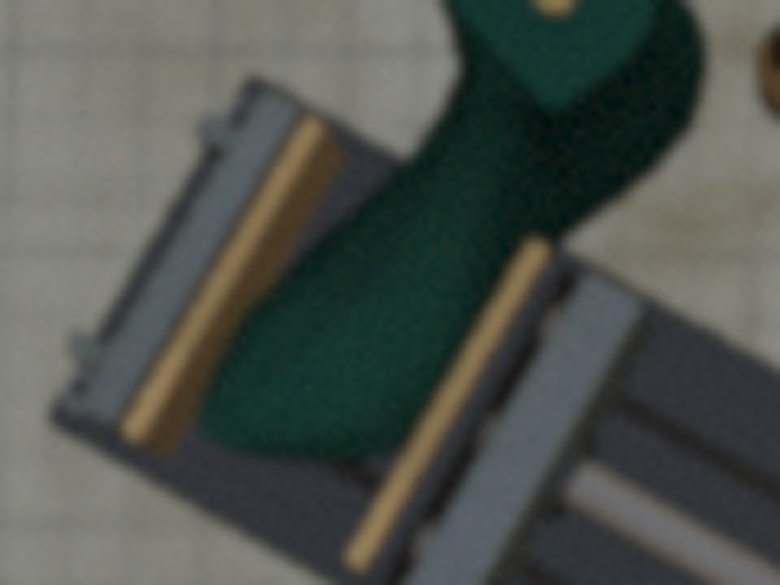

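View pics/scene9.png

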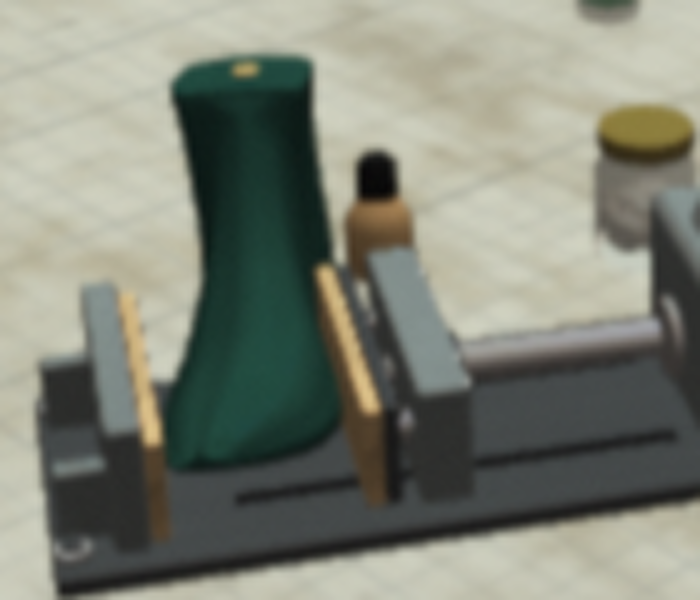

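```bash
python3 -m jog '[{"rot":[0,0,0],"travel":[0,-0.0315,-0.005],"jaw":1},{"rot":[0,0,0],"travel":[0,-0.03,-0.01],"jaw":1}]'
python3 -c "
from h import *
plan(0,15)"
python3 -m jog '[{"rot":[0,0,0],"travel":[0,0,0],"jaw":1},{"rot":[0,0,0],"travel":[0,0,0],"jaw":1}]'
python3 -c "
from h import *
plan(0,15)"
```

```text
time: 11.55
position: [0.4467, -0.2044, 0.1455]
tool_rot: [2.221, 1.178, -1.233]
ft_force: [5.7, -4.7, -18.8]
grip_width: 0.279
t 11.55 th 148.9 deg r 55.7 mm ax 40.8 mm | F resist-cw 12.3 rad 6.5 ax -14.6 | w 0.279 q [ 1.3706  0.2192 -0.6301  1.9221 -0.4928  1.2371  0.279 ]
corr units (pose->circle) [-0.0006  0.0007 -0.0021] rot [-0.0007 -0.0023 -0.0346]
time: 11.75
position: [0.4458, -0.2031, 0.1459]
tool_rot: [2.219, 1.183, -1.233]
ft_force: [3.7, -2.6, -15.1]
grip_width: 0.282
t 11.75 th 147.3 deg r 55.7 mm ax 40.8 mm | F resist-cw 8.7 rad 5.1 ax -12.1 | w 0.282 q [ 1.3707  0.2182 -0.6306  1.9226 -0.4927  1.2406  0.279 ]
corr units (pose->circle) [-0.0008  0.001  -0.0022] rot [ 0.0054 -0.0064  0.0048]
```

```bash
cat > rect.py <<'E'
from h import *
import cv2,sys
T=ctrl.camera_model("top");p=np.load("p.npy")
now=ctrl.get_image("top");cv2.imwrite("pics/"+sys.argv[1]+".png",now[:,:,::-1])
s0=cv2.imread("pics/top0.png");
X=np.array([[.05,.09],[.37,.09],[.37,-.09],[.05,-.09]])
src=proj(T,tow(p,np.c_[X,np.full(4,.085)])).astype(np.float32)
dst=np.array([[0,0],[800,0],[800,450],[0,450]],np.float32)[:,:]
dst=np.array([[0,0],[799,0],[799,290],[0,290]],np.float32)
M=cv2.getPerspectiveTransform(src,dst)
a=[cv2.warpPerspective(i,M,(800,290),flags=cv2.INTER_CUBIC) for i in (s0,now[:,:,::-1])]
cv2.imwrite("pics/"+sys.argv[1]+"r.png",np.vstack(a))
E
python3 rect.py topA
```

```text
(no output)
```

View pics/topAr.png

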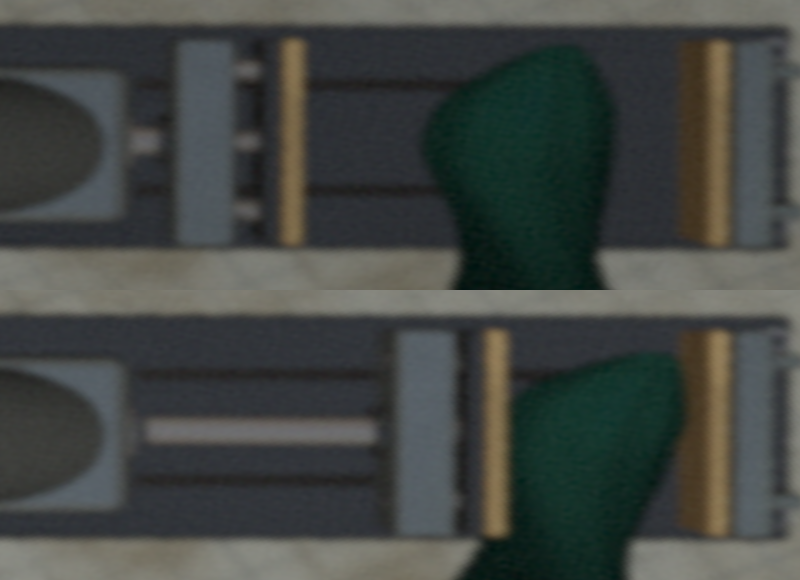

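```bash
python3 -m jog '[{"rot":[0,0,0],"travel":[0,0,0],"jaw":-1},{"rot":[0,0,0],"travel":[0,0,0],"jaw":-1},{"rot":[0,0,0],"travel":[0,0,0],"jaw":-1},{"rot":[0,0,0],"travel":[0,0,0],"jaw":-1},{"rot":[0,0,0],"travel":[0,0,0],"jaw":-1},{"rot":[0,0,0],"travel":[0,0,0],"jaw":-1},{"rot":[0,0,0],"travel":[0,0,0],"jaw":-1},{"rot":[0,0,0],"travel":[0,0,0],"jaw":-1}]'
python3 - <<'E'
from h import *
import cv2
crank();cv2.imwrite("pics/wristB.png",ctrl.get_image("wrist")[:,:,::-1])
E
python3 rect.py topB
```

```text
time: 12.6
position: [0.4446, -0.2027, 0.1458]
tool_rot: [2.219, 1.184, -1.234]
ft_force: [-0.0, 0.2, -0.8]
grip_width: 0.918
t 12.60 th 146.4 deg r 56.6 mm ax 40.8 mm | F resist-cw 0.0 rad 0.3 ax -0.7 | w 0.918 q [ 1.3716  0.217  -0.6303  1.924  -0.4926  1.2422  0.2798]
```

View pics/topBr.png

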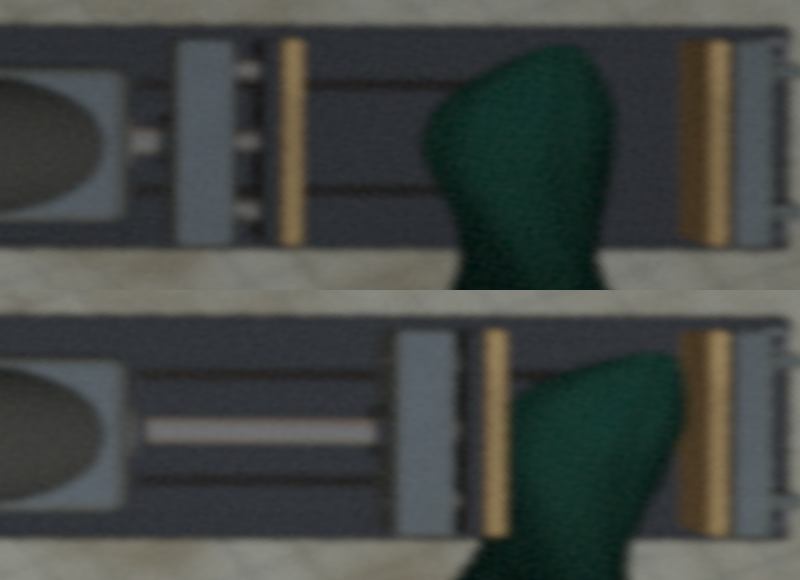

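View pics/wristB.png

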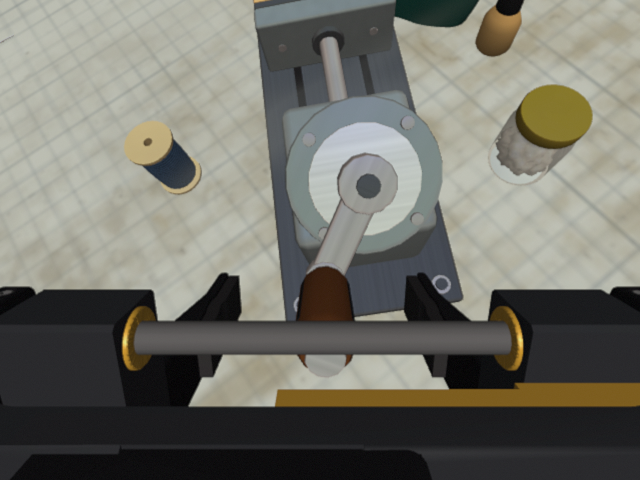

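Jaw and last are unchanged (pad at about 484, jaw at about 395), and the fingers stand open on both sides of the sleeve. I'll draw straight back along the axis.

```bash
python3 -m jog '[{"rot":[0,0,0],"travel":[-0.05,0,0],"jaw":-1},{"rot":[0,0,0],"travel":[-0.1,0,0],"jaw":-1},{"rot":[0,0,0],"travel":[-0.1,0,0],"jaw":-1},{"rot":[0,0,0],"travel":[-0.1,0,0],"jaw":-1},{"rot":[0,0,0],"travel":[-0.1,0,0],"jaw":-1},{"rot":[0,0,0],"travel":[-0.05,0,0],"jaw":-1},{"rot":[0,0,0],"travel":[0,0,0],"jaw":-1},{"rot":[0,0,0],"travel":[0,0,0],"jaw":-1}]'
python3 - <<'E'
from h import *
show()
import cv2
cv2.imwrite("pics/sceneC.png",ctrl.get_image("scene")[:,:,::-1])
E
python3 rect.py topC
```

```text
time: 13.5
position: [0.4033, -0.2774, 0.2678]
tool_rot: [2.219, 1.186, -1.234]
ft_force: [0.8, 0.3, 0.0]
grip_width: 1.002
t 13.50 q [ 1.4627  0.1665 -0.5716  1.7082 -0.4714  1.5484  0.287 ] pos [ 0.4033 -0.2774  0.2678] rv [ 2.2188  1.1857 -1.2345] F [0.7741 0.3095 0.0145] w 1.002
```

View pics/sceneC.png

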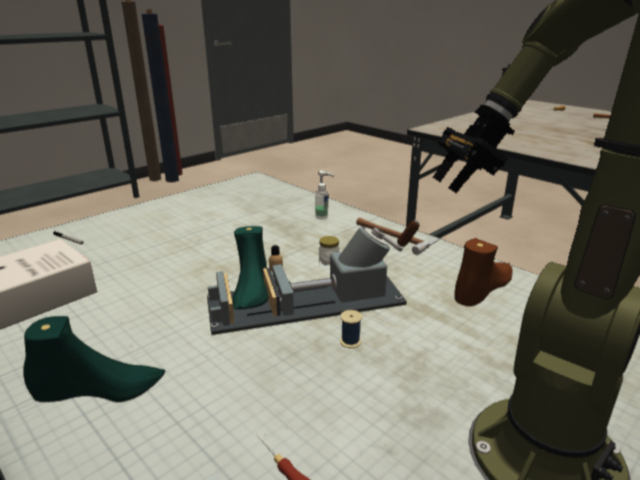

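View pics/topCr.png

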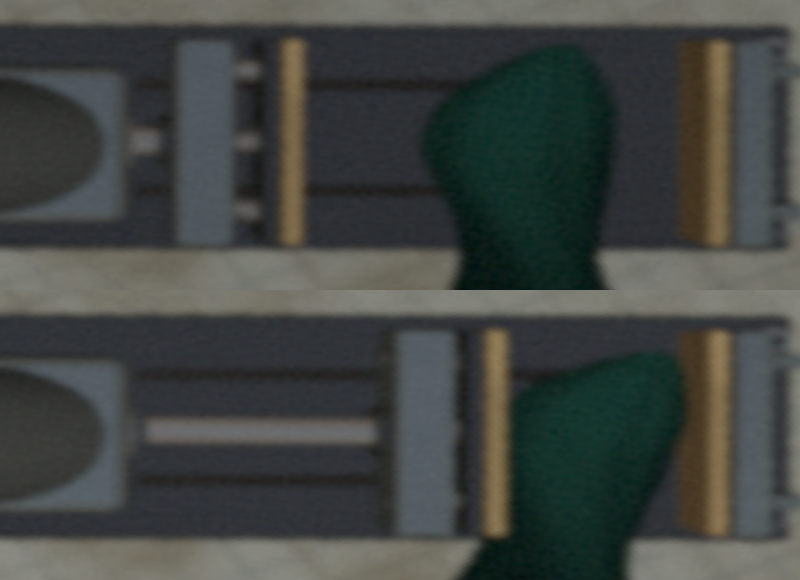

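View pics/topC.png

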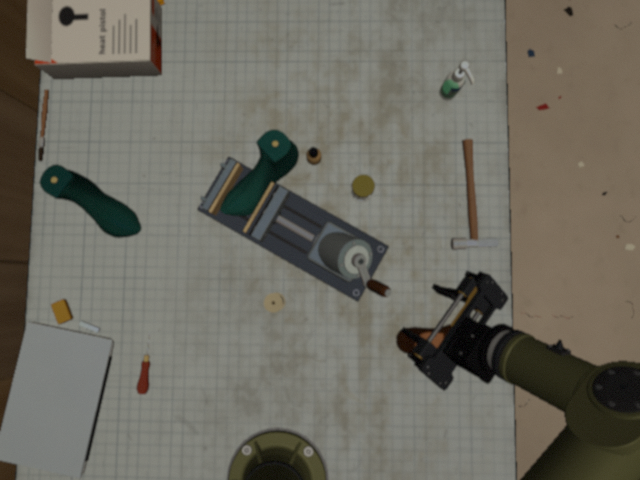

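```bash
python3 -c "
from bench import ctrl
print(ctrl.close_job())"
```

```text
the job is handed in; nothing more can be done
None
```

The last is clamped against the fixed jaw, and the job was handed in with the arm clear at about 13.6 s of the 61 s allowed; no verdict came back. I gripped the sleeve end-on along the crank axis with 30 N. I turned the crank about 2.4 turns clockwise, then let go and drew back.

**Where I stopped:**
- **While turning:** the push along the sleeve's circle rose from about 8 N to 12 N.
- **Standing still:** the push stayed at 8.7 N instead of dying away.
- **Springs:** the straightened top view showed about 6.4 mm of the 12 mm spring travel used. By the given spring rate that is roughly 38 N on the last, well under the 65 N that friction can hold and the 150 N limit. I did not measure that force directly.

**After letting go:** the pad and jaw had not moved in the pictures and the last stood upright. The jar, spool and dye bottle were where they started. The tool force read about zero.

**What did not agree:**
- **Joint 6:** during the first turn in free space it reached 2.054, just past its stated limit of 2.05. The force reading rose to about 32 N on one axis. I moved off at once and the run went on normally, but this could count as passing the joint's range.
- **Last turning reading:** it was 12.3 N, about the same as the 12.0 N reading 20 degrees earlier. The still reading rose as expected over the same stretch, from 7.5 N to 8.7 N.

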